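Flip a circuit board over onto the jig plate

TASK

Turn the circuit board over onto the grey jig plate without ever gripping or lifting it: push its near edge with the fingertips so that its far edge butts against the front of the plate, tip it up there and push it on over, so that it falls onto the plate with its four standoffs pointing up. Then push it further onto the plate until it lies roughly square on it and no longer overhangs the plate's edge, back the fingers off, and leave the other things on the bench where they are.

Things in the scene. Friction and masses are not known exactly. Their poses are not given: they have to be found in the camera images.
- board: loose green circuit board, 66 (x) by 96 (y) by 4 mm, about 80 g, on four brass standoffs 6 mm tall (7 mm wide, at x +-24, y +-40), so the board lies 6 to 10 mm above the table; black chips on top, 2 mm high, all within 14 mm of the line x = 0. Origin: centre, level with the standoffs' ends. z points to the chip side: up at the start, down when flipped; x points roughly to the jig plate at the start
- far_edge (a point): middle of the board's long edge (96 mm) at its +x end, half-way through the board's thickness: the edge that faces the jig plate at the start and butts against it
- near_edge (a point): middle of the board's opposite long edge, at its -x end, half-way through the thickness: the edge that faces the robot at the start and is pushed. It is not slippery: pressed against the jig plate with about 10 N, it rides up with fingertips that rise against it
- jig: flat grey slotted jig plate, fixed to the table, 96 mm deep (its x), 176 mm wide (its y); with two long slots; solid to 12 mm above the table (it looks up to 2 mm higher). Origin: centre of its underside on the table. x points away from the robot, z up. The front face is upright, at x = -48 mm.
- jig_front (a point): middle of the jig plate's top front edge, 12 mm above the table
- tweezers: steel tweezers, 122x12x8 mm, lying to the right of the board; leave alone; origin under the centre
- stop_block: small black steel block, 22x22x43 mm, standing to the left of the jig plate; leave alone; origin under the centre
- solder_bobbin: bobbin of solder wire, 52 mm across, 40 mm high, at the left; leave alone; origin under the centre
- flux_bottle: small brown bottle with black cap, 37 mm across, 80 mm high, at the left; leave alone; origin under the centre
- multimeter: yellow hand meter, 150x76x45 mm, at the left; leave alone; origin under the centre
- driver_black: black-handled screwdriver, 209 mm long, at the right; leave alone; origin under the centre
- nippers: dark-handled wire nippers, 146x56x13 mm, at the right near the robot; leave alone; origin under the centre
Not all that is in view belongs to the job. What is meant by the board is not purple, and is the smaller of those in its own colour.

How it is judged:
By the outcome, as a careful person would: the job done as asked, in the order asked, and still so for the second after the job is handed in, with the robot touching nothing.
It also fails if it takes over 51 s, if anything falls off the work surface, if the arm or the gripper's body presses on something with over 40 N, if the wrist force passes 120 N, or if a joint passes its speed limit or range.

ROBOT

A 6-joint arm with a two-finger parallel gripper is mounted at the origin on the work surface; the furniture and walls round the work are solid. World frame = base frame: x ahead of the robot, y to its left, z up, the work surface at z = 0. Lengths are in mm, angles in rad, forces in N, time in s.
With the tool pointing down it reaches from about 375 to 750 mm from the base axis. Payload 9 kg.
Tool frame: the origin (TCP) lies on the centre line of the jaws, within the pads' length; the fingertips stand 8 mm ahead of it and the grasp point (between the pads) lies 11 mm behind it; z points along the fingers, y is the line along which they close (so a half turn about z gives the same grasp; the last joint's range is limited). The gripper opens to 85 mm and grips with 20 to 120 N. Pads are 22 mm wide; open, the fingers measure 114 mm over their backs; the gripper's body (76 mm by 85 mm) begins 54 mm behind the grasp point. The pads swing forward as they close: fully open they stand 13 mm farther back than shut.
Start: joints at [-1.333, 0.104, 0.097, 1.564, 0, 1.353], TCP at [264.122, -538.772, 239.331] pointing down, gripper open.
Joint ranges: [-2.99, 2.99], [-0.84, 1.86], [-1.1, 1.16], [-1.84, 2.11], [-1.51, 1.56], [-3.14, 3.14]. Speed limits (rad/s): [2.22, 2.22, 2.57, 3.14, 3.14, 3.14].

INTERFACE

Orientations are given as a unit quaternion [w, x, y, z].
In Python, from bench import ctrl gives the robot as it stands. The module is installed in compiled form; this text tells all that it offers.
- The arm moves only by the tool drive_tool, never from a script. Its argument "motion" is a list of rows, each an object with "claw": the opening, from 0 (shut) to 1 (fully open); "delta_pos": the shift along the tool's x, y, z in m, a list of three; "turn": the turn, a rotation vector about the tool's x, y, z in rad, a list of three. In form: [{"claw": claw, "delta_pos": [x, y, z], "turn": [wx, wy, wz]}, ...]. A call has 1 to 20 rows; each row shifts and turns the commanded pose from where the row before left it, along the tool's axes as they then stand; what a row does not reach is not made up. A row lasts 1/12 s, in which the tool goes at most 41.7 mm and 7.16 degrees, less where a joint would pass 70% of its speed; a pose out of reach is approached as far as the arm can. A call is refused whole if a number of a shift passes 0.0417 or a number of a turn 0.125, either way. A call with a gripper value outside its range is refused whole. The fingers move at their own pace and stop on an object; "squeeze" is the grip in N (left out, the last holds). Time passes only in rows, so rows that do not move let the fingers close. It gives the time, the measured TCP pose, the force, the opening and the grip force at its end, in the units of the state.
- ctrl.get_state(): the state, without advancing time (a new reading comes with each control period).
- ctrl.capture(name): name is "scene" or "top"; returns the picture (384x512x3 uint8, blue, green, red); there is no depth.
- ctrl.camera_params(name): a dict with "intrinsics" (3x3 intrinsics, pixels), "world_from_camera" (4x4, takes a point from camera to world coordinates). Camera axes: x right, y up, looking along -z (the intrinsics and any distortion apply to the point x, -y, -z); pixel columns grow to the right and rows downward; lengths in mm; the calibration is good to about 2 mm. A picture is of the moment at which its call begins. camera_params takes no time and is no camera call.
- ctrl.finish_job(): hands the job in; it is judged then, once.
The state is a dict: "t": time; "joints": joint angles; "qd": joint speeds; "joint_torque": joint torques, N m; "ee_pos": TCP position; "tcp_rot": TCP orientation; "ft_force": force on the tool from outside, world axes, zero at the start; "torque": the same for the moment, N m; "finger_gap": opening from 0.0 (shut) to 1.0 (fully open); "gripper_force": force on a finger pad.
Only numpy, scipy, OpenCV 4.12 (cv2) and the standard library are available. Lean on these libraries where they do the work, as an engineer would, in place of code of your own. Each camera call takes 0.05 s, during which the arm holds its last target. There are 200 camera calls.

## Working session

There is one attempt and no reset: what is moved stays moved. The work goes in short steps, Python scripts to look and compute and a tool call to move; the robot and the scene stay as the last step left them, time stands still between calls to the robot, and variables do not carry over. Pictures are saved under pics/ and viewed, at most 10 in all, crops included, and the job is handed in when it is done.

Besides the shell and the picture viewer there is one more tool, called after ">>>" as name(argument=value, ...), one argument or row to a line, values as JSON. drive_tool: Moves the arm, as the interface text tells. Its arguments: {"type":"object","properties":{"motion":{"type":"array","items":{"type":"object","properties":{"claw":{"type":"number"},"delta_pos":{"type":"array","items":{"type":"number"}},"turn":{"type":"array","items":{"type":"number"}}}}},"squeeze":{"type":"number"}},"required":["motion"]}

```bash
mkdir -p pics
cat > h.py <<'E'
import numpy as np, cv2
from bench import ctrl
def ray(cam,px,z):
    p=ctrl.camera_params(cam);K=np.array(p["intrinsics"]);T=np.array(p["world_from_camera"])
    d=np.linalg.inv(K)@[px[0],px[1],1];d=T[:3,:3]@[d[0],-d[1],-d[2]];o=T[:3,3]
    return (o+d*(z-o[2])/d[2]).round(1)
def proj(cam,P):
    p=ctrl.camera_params(cam);K=np.array(p["intrinsics"]);T=np.array(p["world_from_camera"])
    c=np.linalg.inv(T)@[*P,1];q=K@[c[0],-c[1],-c[2]];return (q[:2]/q[2]).round(1)
E
python3 - <<'E'
from h import *
a=ctrl.capture("top");b=ctrl.capture("scene")
cv2.imwrite("pics/top.png",a);cv2.imwrite("pics/scene.png",b)
print(ctrl.camera_params("top"),ctrl.camera_params("scene"),ctrl.get_state())
E
```

```text
{'intrinsics': array([[454.63720627,   0.        , 248.49472666],
       [  0.        , 454.63720627, 184.03995821],
       [  0.        ,   0.        ,   1.        ]]), 'world_from_camera': array([[-6.61975514e-03,  9.90853288e-01, -1.34781084e-01,
         3.33723321e+02],
       [-9.99788067e-01, -9.18558610e-03, -1.84240691e-02,
         4.81533444e+01],
       [-1.94935927e-02,  1.34630556e-01,  9.90704100e-01,
         1.28670334e+03],
       [ 0.00000000e+00,  0.00000000e+00,  0.00000000e+00,
         1.00000000e+00]])} {'intrinsics': array([[360.86206566,   0.        , 246.59055401],
       [  0.        , 360.86206566, 193.4504185 ],
       [  0.        ,   0.        ,   1.        ]]), 'world_from_camera': array([[ 7.36637128e-01,  4.31339744e-01, -5.20875962e-01,
         7.34026752e+01],
       [-6.76104532e-01,  4.87652376e-01, -5.52338503e-01,
        -4.15525529e+02],
       [ 1.57608524e-02,  7.59039647e-01,  6.50853601e-01,
         6.06059365e+02],
       [ 0.00000000e+00,  0.00000000e+00,  0.00000000e+00,
         1.00000000e+00]])} {'t': 0.1, 'joints': array([-1.33269535e+00,  1.04630989e-01,  9.65351014e-02,  1.56392035e+00,
       -2.36810772e-05,  1.35313483e+00]), 'qd': array([-0.00074827, -0.00398337,  0.00200605, -0.00054835,  0.00035414,
        0.00084738]), 'joint_torque': array([ 7.46090227e-03, -5.58211684e+01,  5.04715776e+01,  1.32039073e-02,
       -1.95639841e-04, -4.02952210e-06]), 'ee_pos': array([ 264.037869  , -538.44237282,  238.59855497]), 'tcp_rot': array([-6.09803493e-04,  9.74147057e-01,  2.25914009e-01, -1.80734037e-05]), 'ft_force': array([ 0.15964426, -0.68680407,  0.26516309]), 'torque': array([-0.0396602 ,  0.01194272, -0.01679478]), 'gripper_force': 0.0, 'finger_gap': 0.9992831032294731}
```

View pics/top.png

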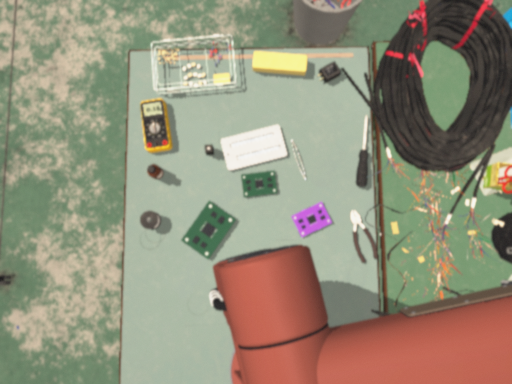

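View pics/scene.png

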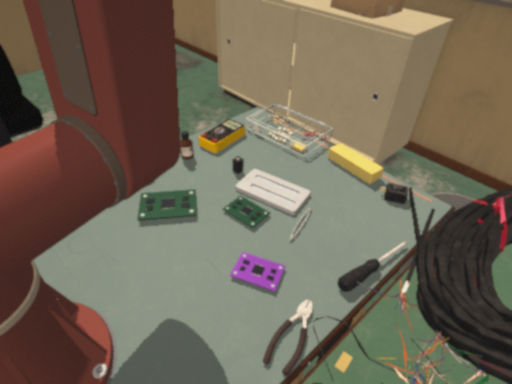

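Candidates in the top picture: the small green board (259,184), the larger green board (210,230) and the purple board (312,220). By the description it is the small green one in front of the jig (254,147). I'll check that in a close crop.

Run:
```python
from h import *
a=cv2.imread("pics/top.png")[115:215,200:320]
cv2.imwrite("pics/c1.png",cv2.resize(a,None,fx=6,fy=6,interpolation=cv2.INTER_CUBIC))
```

```text
(no output)
```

View pics/c1.png

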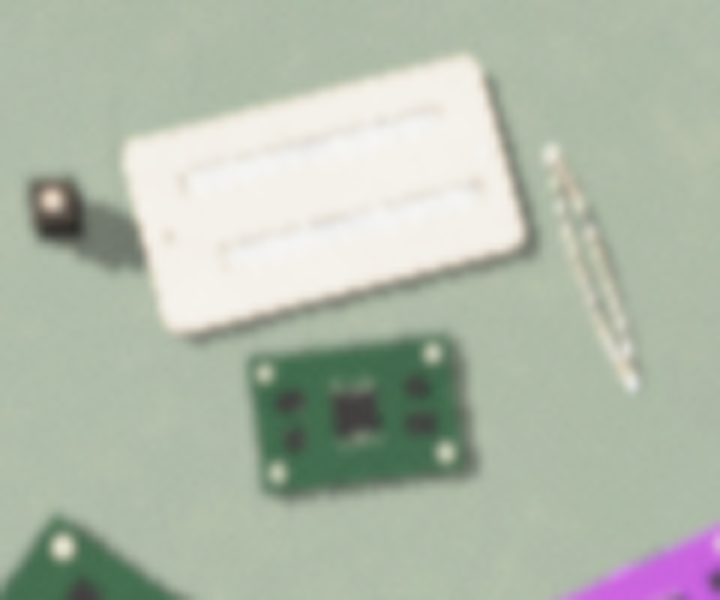

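The crop shows the small green board with corners at (248,352), (457,335), (468,472) and (265,495). The jig corners are (125,140), (480,52), (528,240) and (175,335). The tweezers run from (550,150) to (632,387).

Run:
```python
from h import *
def f(pts,z): return np.array([ray("top",(200+(x+.5)/6-.5,115+(y+.5)/6-.5),z) for x,y in pts])
b=f([(248,352),(457,335),(468,472),(265,495)],10); j=f([(125,140),(480,52),(528,240),(175,335)],13);t=f([(550,150),(632,387)],5)
s=f([(265,373),(432,353),(446,453),(278,472)],10)
for n,q in (("b",b),("j",j),("standoff",s)):
    d=q[1]-q[0]+q[2]-q[3]; print(n,q.tolist(),q.mean(0),"yaw",np.degrees(np.arctan2(d[0],-d[1])), np.linalg.norm(q[1]-q[0]),np.linalg.norm(q[2]-q[1]))
print(t)
```

```text
b [[538.6, 93.3, 10.0], [545.8, -5.9, 10.0], [480.4, -10.1, 10.0], [470.4, 85.5, 10.0]] [508.8  40.7  10. ] yaw 5.045884626997015 99.46094710990842 65.53472362038309
j [[641.4, 151.6, 13.0], [682.6, -18.8, 13.0], [590.6, -40.1, 13.0], [546.6, 127.7, 13.0]] [615.3  55.1  13. ] yaw 14.139837949430323 175.31001112315295 94.43352159058774
standoff [[528.4, 85.2, 10.0], [537.3, 6.1, 10.0], [489.5, 0.1, 10.0], [481.2, 79.4, 10.0]] [509.1  42.7  10. ] yaw 6.1972305744401135 79.59912059815737 48.17509730140662
[[636.1 -52.    5. ]
 [520.8 -88.5   5. ]]
```

>>> drive_tool(
  motion=[
    {"claw":0.4,"turn":[0,0,-0.122]},
    {"claw":0.4,"turn":[0,0,-0.122]},
    {"claw":0.4,"turn":[0,0,-0.122]},
    {"claw":0.4,"turn":[0,0,-0.122]},
    {"claw":0.4,"turn":[0,0,-0.122]},
    {"claw":0.4,"turn":[0,0,-0.122]},
    {"claw":0.4,"turn":[0,0,-0.122]},
    {"claw":0.4,"turn":[0,0,-0.122]},
    {"claw":0.4,"turn":[0,0,-0.122]},
    {"claw":0.4,"turn":[0,0,-0.122]},
    {"claw":0.4,"turn":[0,0,-0.122]},
    {"claw":0.4,"turn":[0,0,-0.122]},
    {"claw":0.4,"turn":[0,0,-0.122]},
    {"claw":0.4,"turn":[0,0,-0.122]},
    {"claw":0.4,"turn":[0,0,-0.122]},
    {"claw":0.4,"turn":[0,0,-0.122]},
    {"claw":0.4,"turn":[0,0,-0.122]},
    {"claw":0.4,"turn":[0,0,-0.122]},
    {"claw":0.4,"turn":[0,0,-0.122]},
    {"claw":0.4,"turn":[0,0,-0.122]},
  ],
)

```text
validation failed for argument at $.mo...
```

>>> drive_tool(
  motion=[
    {"claw":0.4,"turn":[0,0,-0.122]},
    {"claw":0.4,"turn":[0,0,-0.122]},
    {"claw":0.4,"turn":[0,0,-0.122]},
    {"claw":0.4,"turn":[0,0,-0.122]},
  ],
)

```text
validation failed for argument at $.mo...
```

>>> drive_tool(
  motion=[
    {"claw":0.4,"delta_pos":[-0.01875,0.03175,0]},
    {"claw":0.4,"delta_pos":[-0.01875,0.03175,0]},
    {"claw":0.4,"delta_pos":[-0.01875,0.03175,0]},
    {"claw":0.4,"delta_pos":[-0.01875,0.03175,0]},
    {"claw":0.4,"delta_pos":[-0.01875,0.03175,0]},
    {"claw":0.4,"delta_pos":[-0.01875,0.03175,0]},
    {"claw":0.4,"delta_pos":[-0.01875,0.03175,0]},
    {"claw":0.4,"delta_pos":[-0.01875,0.03175,0]},
    {"claw":0.4,"delta_pos":[-0.01875,0.03175,0]},
    {"claw":0.4,"delta_pos":[-0.01875,0.03175,0]},
    {"claw":0.4,"delta_pos":[-0.01875,0.03175,0]},
    {"claw":0.4,"delta_pos":[-0.01875,0.03175,0]},
    {"claw":0.4,"delta_pos":[-0.01875,0.03175,0]},
    {"claw":0.4,"delta_pos":[-0.01875,0.03175,0]},
    {"claw":0.4,"delta_pos":[-0.01875,0.03175,0]},
    {"claw":0.4,"delta_pos":[-0.01875,0.03175,0]},
    {"claw":0.4},
  ],
)

```text
validation failed for argument at $.mo...
```

>>> drive_tool(
  motion=[
    {"claw":0.4,"delta_pos":[0,0,0],"turn":[0,0,-0.122]},
    {"claw":0.4,"delta_pos":[0,0,0],"turn":[0,0,-0.122]},
    {"claw":0.4,"delta_pos":[0,0,0],"turn":[0,0,-0.122]},
    {"claw":0.4,"delta_pos":[0,0,0],"turn":[0,0,-0.122]},
    {"claw":0.4,"delta_pos":[0,0,0],"turn":[0,0,-0.122]},
    {"claw":0.4,"delta_pos":[0,0,0],"turn":[0,0,-0.122]},
    {"claw":0.4,"delta_pos":[0,0,0],"turn":[0,0,-0.122]},
    {"claw":0.4,"delta_pos":[0,0,0],"turn":[0,0,-0.122]},
    {"claw":0.4,"delta_pos":[0,0,0],"turn":[0,0,-0.122]},
    {"claw":0.4,"delta_pos":[0,0,0],"turn":[0,0,-0.122]},
    {"claw":0.4,"delta_pos":[0,0,0],"turn":[0,0,-0.122]},
    {"claw":0.4,"delta_pos":[0,0,0],"turn":[0,0,-0.122]},
  ],
)

```text
t: 1.1
ee_pos: [264.1, -538.5, 238.8]
tcp_rot: [-0.0, 0.571, 0.821, 0.0]
ft_force: [1.3, 0.1, 0.2]
finger_gap: 0.398
gripper_force: 0.0
```

>>> drive_tool(
  motion=[
    {"claw":0.4,"delta_pos":[0,0,0],"turn":[0,0,-0.122]},
    {"claw":0.4,"delta_pos":[0,0,0],"turn":[0,0,-0.122]},
    {"claw":0.4,"delta_pos":[0,0,0],"turn":[0,0,-0.122]},
    {"claw":0.4,"delta_pos":[0,0,0],"turn":[0,0,-0.122]},
    {"claw":0.4,"delta_pos":[0,0,0],"turn":[0,0,-0.122]},
    {"claw":0.4,"delta_pos":[0,0,0],"turn":[0,0,-0.122]},
    {"claw":0.4,"delta_pos":[0,0,0],"turn":[0,0,-0.122]},
    {"claw":0.4,"delta_pos":[0,0,0],"turn":[0,0,-0.122]},
    {"claw":0.4,"delta_pos":[0,0,0],"turn":[0,0,-0.122]},
    {"claw":0.4,"delta_pos":[0,0,0],"turn":[0,0,-0.122]},
    {"claw":0.4,"delta_pos":[0,0,0],"turn":[0,0,-0.122]},
    {"claw":0.4,"delta_pos":[0,0,0],"turn":[0,0,-0.122]},
  ],
)

```text
t: 2.1
ee_pos: [264.0, -538.6, 238.9]
tcp_rot: [-0.0, -0.124, 0.992, 0.0]
ft_force: [0.1, -0.7, -0.1]
finger_gap: 0.4
gripper_force: 0.0
```

>>> drive_tool(
  motion=[
    {"claw":0.4,"delta_pos":[-0.01875,0.03175,0],"turn":[0,0,0]},
    {"claw":0.4,"delta_pos":[-0.01875,0.03175,0],"turn":[0,0,0]},
    {"claw":0.4,"delta_pos":[-0.01875,0.03175,0],"turn":[0,0,0]},
    {"claw":0.4,"delta_pos":[-0.01875,0.03175,0],"turn":[0,0,0]},
    {"claw":0.4,"delta_pos":[-0.01875,0.03175,0],"turn":[0,0,0]},
    {"claw":0.4,"delta_pos":[-0.01875,0.03175,0],"turn":[0,0,0]},
    {"claw":0.4,"delta_pos":[-0.01875,0.03175,0],"turn":[0,0,0]},
    {"claw":0.4,"delta_pos":[-0.01875,0.03175,0],"turn":[0,0,0]},
    {"claw":0.4,"delta_pos":[-0.01875,0.03175,0],"turn":[0,0,0]},
    {"claw":0.4,"delta_pos":[-0.01875,0.03175,0],"turn":[0,0,0]},
    {"claw":0.4,"delta_pos":[-0.01875,0.03175,0],"turn":[0,0,0]},
    {"claw":0.4,"delta_pos":[-0.01875,0.03175,0],"turn":[0,0,0]},
    {"claw":0.4,"delta_pos":[-0.01875,0.03175,0],"turn":[0,0,0]},
    {"claw":0.4,"delta_pos":[-0.01875,0.03175,0],"turn":[0,0,0]},
    {"claw":0.4,"delta_pos":[-0.01875,0.03175,0],"turn":[0,0,0]},
    {"claw":0.4,"delta_pos":[-0.01875,0.03175,0],"turn":[0,0,0]},
    {"claw":0.4,"delta_pos":[0,0,0],"turn":[0,0,0]},
  ],
)

```text
t: 3.52
ee_pos: [433.9, 31.7, 239.0]
tcp_rot: [0.0, -0.124, 0.992, 0.001]
ft_force: [0.2, -1.1, 0.3]
finger_gap: 0.397
gripper_force: 0.0
```

>>> drive_tool(
  motion=[
    {"claw":0.4,"delta_pos":[0,-0.002,0.04],"turn":[0,0,0]},
    {"claw":0.4,"delta_pos":[0,-0.002,0.04],"turn":[0,0,0]},
    {"claw":0.4,"delta_pos":[0,0,0.04],"turn":[0,0,0]},
    {"claw":0.4,"delta_pos":[0,0,0.04],"turn":[0,0,0]},
    {"claw":0.4,"delta_pos":[0,0,0.04],"turn":[0,0,0]},
    {"claw":0.4,"delta_pos":[0,0,0.013],"turn":[0,0,0]},
    {"claw":0.4,"delta_pos":[0,0,0],"turn":[0,-0.1,0]},
    {"claw":0.4,"delta_pos":[0,0,0],"turn":[0,0,0]},
  ],
)

```text
t: 4.18
ee_pos: [429.8, 23.7, 22.2]
tcp_rot: [0.039, -0.121, 0.992, 0.007]
ft_force: [0.3, 0.5, 0.6]
finger_gap: 0.401
gripper_force: 0.0
```

Run:
```python
from h import *
a=ctrl.capture("scene");s=ctrl.get_state()
cv2.imwrite("pics/s2.png",cv2.resize(a[150:280,130:310],None,fx=4,fy=4,interpolation=cv2.INTER_CUBIC))
print(s["ee_pos"],s["tcp_rot"],s["ft_force"],s["joints"],ctrl.camera_params("scene")["world_from_camera"][:3,3])
P=s["ee_pos"]
print(proj("scene",P)-[130,150],)
```

```text
[432.50101272  22.56585223  25.32890366] [ 0.0404358  -0.12013012  0.99191958  0.00540712] [-0.2513452  -0.82619486  1.04911945] [-0.28162306 -0.48226701 -0.81527992  1.16753607  0.04158144 -0.5212053 ] [  73.40267522 -415.52552912  606.05936472]
[98.3 75.8]
```

View pics/s2.png

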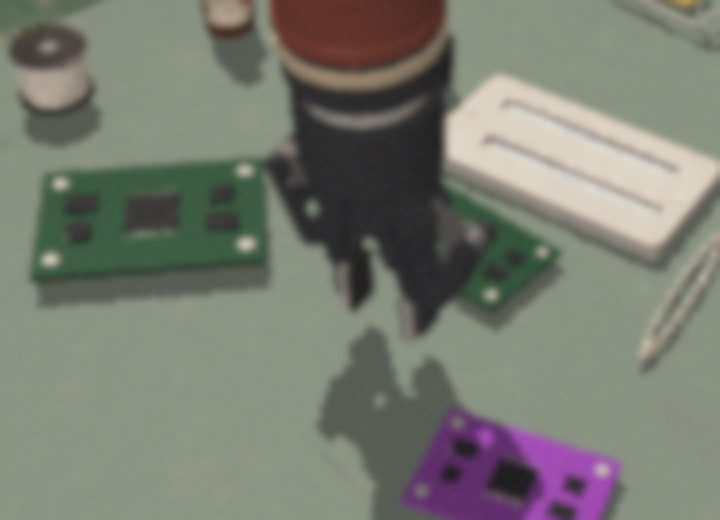

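The two fingertips are at (355,308) and (412,338) in the crop, about 17 mm above the table and behind the near edge of the small green board. Nothing has been disturbed.

>>> drive_tool(
  motion=[
    {"claw":0.4,"delta_pos":[0,0.004,0.006],"turn":[0,0,0]},
    {"claw":0.4,"delta_pos":[0,0,0.006],"turn":[0,0,0]},
    {"claw":0.4,"delta_pos":[0,0,0],"turn":[0,0,0]},
    {"claw":0.4,"delta_pos":[0,0,0],"turn":[0,0,0]},
    {"claw":0.4,"delta_pos":[0,0,0],"turn":[0,0,0]},
  ],
)

```text
t: 4.65
ee_pos: [434.9, 26.6, 15.1]
tcp_rot: [0.041, -0.121, 0.992, 0.005]
ft_force: [0.7, -0.7, 0.4]
finger_gap: 0.398
gripper_force: 0.0
```

>>> drive_tool(
  motion=[
    {"claw":0.4,"delta_pos":[0,0,0.002],"turn":[0,0,0]},
    {"claw":0.4,"delta_pos":[0,0,0],"turn":[0,0,0]},
    {"claw":0.4,"delta_pos":[0,0,0],"turn":[0,0,0]},
  ],
)

```text
t: 4.9
ee_pos: [434.5, 26.6, 12.5]
tcp_rot: [0.041, -0.121, 0.992, 0.005]
ft_force: [-0.3, 1.1, 0.4]
finger_gap: 0.398
gripper_force: 0.0
```

>>> drive_tool(
  motion=[
    {"claw":0.4,"delta_pos":[0,0,0.0015],"turn":[0,0,0]},
    {"claw":0.4,"delta_pos":[0,0,0],"turn":[0,0,0]},
    {"claw":0.4,"delta_pos":[0,0,0],"turn":[0,0,0]},
  ],
)

```text
t: 5.15
ee_pos: [434.5, 26.7, 11.0]
tcp_rot: [0.041, -0.121, 0.992, 0.005]
ft_force: [-1.2, -0.3, -0.5]
finger_gap: 0.402
gripper_force: 0.0
```

>>> drive_tool(
  motion=[
    {"claw":0.4,"delta_pos":[0,0,0.0015],"turn":[0,0,0]},
    {"claw":0.4,"delta_pos":[0,0,0],"turn":[0,0,0]},
    {"claw":0.4,"delta_pos":[0,0,0],"turn":[0,0,0]},
  ],
)

```text
t: 5.4
ee_pos: [434.6, 26.7, 9.5]
tcp_rot: [0.041, -0.121, 0.992, 0.005]
ft_force: [0.1, 0.4, -0.1]
finger_gap: 0.401
gripper_force: 0.0
```

>>> drive_tool(
  motion=[
    {"claw":0.4,"delta_pos":[0,0,0.0015],"turn":[0,0,0]},
    {"claw":0.4,"delta_pos":[0,0,0],"turn":[0,0,0]},
    {"claw":0.4,"delta_pos":[0,0,0],"turn":[0,0,0]},
  ],
)

```text
t: 5.65
ee_pos: [434.8, 26.8, 8.0]
tcp_rot: [0.041, -0.121, 0.992, 0.005]
ft_force: [0.1, -0.1, -0.4]
finger_gap: 0.403
gripper_force: 0.0
```

>>> drive_tool(
  motion=[
    {"claw":0.4,"delta_pos":[-0.006,0,0.0005],"turn":[0,0,0]},
    {"claw":0.4,"delta_pos":[-0.006,0,0.0005],"turn":[0,0,0]},
    {"claw":0.4,"delta_pos":[-0.006,0,0.0005],"turn":[0,0,0]},
    {"claw":0.4,"delta_pos":[-0.004,0,0.0003],"turn":[0,0,0]},
    {"claw":0.4,"delta_pos":[-0.003,0,0.0003],"turn":[0,0,0]},
    {"claw":0.4,"delta_pos":[-0.003,0,0.0003],"turn":[0,0,0]},
    {"claw":0.4,"delta_pos":[-0.003,0,0.0002],"turn":[0,0,0]},
    {"claw":0.4,"delta_pos":[-0.003,0,0.0002],"turn":[0,0,0]},
    {"claw":0.4,"delta_pos":[-0.003,0,0.0002],"turn":[0,0,0]},
    {"claw":0.4,"delta_pos":[-0.003,0,0.0003],"turn":[0,0,0]},
    {"claw":0.4,"delta_pos":[-0.003,0,0.0003],"turn":[0,0,0]},
    {"claw":0.4,"delta_pos":[-0.003,0,0.0002],"turn":[0,0,0]},
    {"claw":0.4,"delta_pos":[-0.003,0,0.0002],"turn":[0,0,0]},
    {"claw":0.4,"delta_pos":[0,0,0],"turn":[0,0,0]},
    {"claw":0.4,"delta_pos":[0,0,0],"turn":[0,0,0]},
  ],
)

```text
t: 6.9
ee_pos: [482.7, 38.6, 8.2]
tcp_rot: [0.041, -0.121, 0.992, 0.005]
ft_force: [-0.6, -0.2, 0.3]
finger_gap: 0.399
gripper_force: 0.0
```

Run:
```python
from h import *
a=ctrl.capture("scene");s=ctrl.get_state()
cv2.imwrite("pics/s3.png",cv2.resize(a[150:260,190:340],None,fx=5,fy=5,interpolation=cv2.INTER_CUBIC))
print(s["ee_pos"],s["ft_force"],[proj("scene",p)-[190,150] for p in [(590.6,-40,12),(546.6,127.7,12)]])
```

```text
[482.55730597  38.56384442   8.14719029] [ 0.57011055 -0.14328299  0.18493643] [array([105.8,  62.1]), array([45.7, 36.5])]
```

View pics/s3.png

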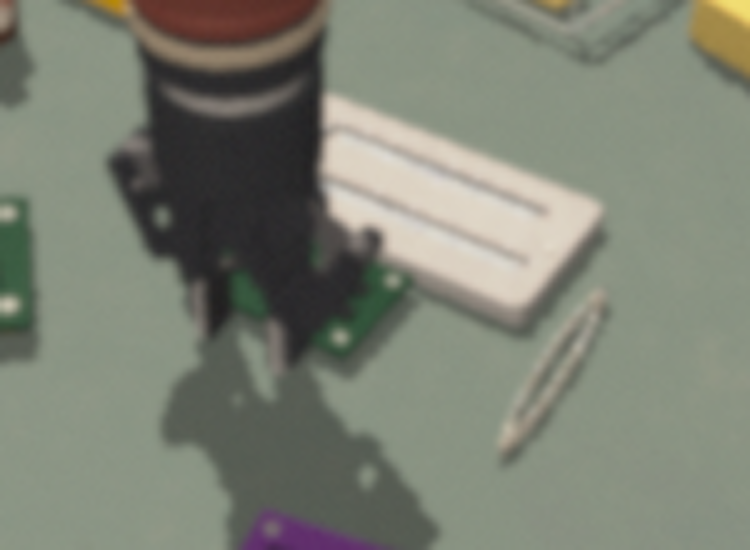

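The right corners of the board are at about (408,283) and (345,357). It lies parallel to the jig front, with a few mm still to go.

>>> drive_tool(
  motion=[
    {"claw":0.4,"delta_pos":[-0.002,0,0.0002],"turn":[0,0,0]},
    {"claw":0.4,"delta_pos":[-0.002,0,0.0002],"turn":[0,0,0]},
    {"claw":0.4,"delta_pos":[-0.001,0,0.0001],"turn":[0,0,0]},
    {"claw":0.4,"delta_pos":[0,0,0],"turn":[0,0,0]},
  ],
)

```text
t: 7.28
ee_pos: [487.7, 39.8, 8.1]
tcp_rot: [0.041, -0.121, 0.992, 0.005]
ft_force: [0.8, -0.0, -0.0]
finger_gap: 0.401
gripper_force: 0.0
```

>>> drive_tool(
  motion=[
    {"claw":0.4,"delta_pos":[-0.001,0,0.0001],"turn":[0,0,0]},
    {"claw":0.4,"delta_pos":[-0.001,0,0.0001],"turn":[0,0,0]},
    {"claw":0.4,"delta_pos":[0,0,0],"turn":[0,0,0]},
  ],
)

```text
t: 7.53
ee_pos: [489.0, 40.1, 7.9]
tcp_rot: [0.041, -0.121, 0.992, 0.005]
ft_force: [-2.9, -1.4, 2.5]
finger_gap: 0.399
gripper_force: 1.8
```

>>> drive_tool(
  motion=[
    {"claw":0.4,"delta_pos":[-0.001,0,0.0001],"turn":[0,0,0]},
    {"claw":0.4,"delta_pos":[0,0,0],"turn":[0,0,0]},
    {"claw":0.4,"delta_pos":[0,0,0],"turn":[0,0,0]},
  ],
)

```text
t: 7.78
ee_pos: [489.1, 40.2, 7.7]
tcp_rot: [0.04, -0.12, 0.992, 0.005]
ft_force: [-9.1, -3.3, 5.8]
finger_gap: 0.406
gripper_force: 5.2
```

>>> drive_tool(
  motion=[
    {"claw":0.4,"delta_pos":[-0.0006,0,-0.001],"turn":[0,0,0]},
    {"claw":0.4,"delta_pos":[-0.0002,0,-0.001],"turn":[0,0,0]},
    {"claw":0.4,"delta_pos":[-0.0002,0,-0.001],"turn":[0,0,0]},
    {"claw":0.4,"delta_pos":[-0.0002,0,-0.001],"turn":[0,0,0]},
    {"claw":0.4,"delta_pos":[-0.0002,0,-0.001],"turn":[0,0,0]},
  ],
)

```text
t: 8.2
ee_pos: [489.2, 40.3, 11.9]
tcp_rot: [0.039, -0.12, 0.992, 0.005]
ft_force: [-8.8, -4.5, 0.4]
finger_gap: 0.401
gripper_force: 4.8
```

>>> drive_tool(
  motion=[
    {"claw":0.4,"delta_pos":[-0.0003,0,-0.0015],"turn":[0,0,0]},
    {"claw":0.4,"delta_pos":[-0.0003,0,-0.0015],"turn":[0,0,0]},
    {"claw":0.4,"delta_pos":[-0.0003,0,-0.0015],"turn":[0,0,0]},
    {"claw":0.4,"delta_pos":[-0.0004,0,-0.0015],"turn":[0,0,0]},
    {"claw":0.4,"delta_pos":[0,0,0],"turn":[0,0,0]},
  ],
)

```text
t: 8.62
ee_pos: [489.7, 40.4, 18.1]
tcp_rot: [0.039, -0.12, 0.992, 0.005]
ft_force: [-11.0, -4.5, 0.2]
finger_gap: 0.398
gripper_force: 5.7
```

Run:
```python
from h import *
a=ctrl.capture("scene");s=ctrl.get_state()
cv2.imwrite("pics/s4.png",cv2.resize(a[160:245,210:310],None,fx=7,fy=7,interpolation=cv2.INTER_CUBIC))
print(s["ee_pos"],s["ft_force"])
```

```text
[489.64056557  40.42772107  17.95939481] [-10.70799843  -5.80802094   0.70302232]
```

View pics/s4.png

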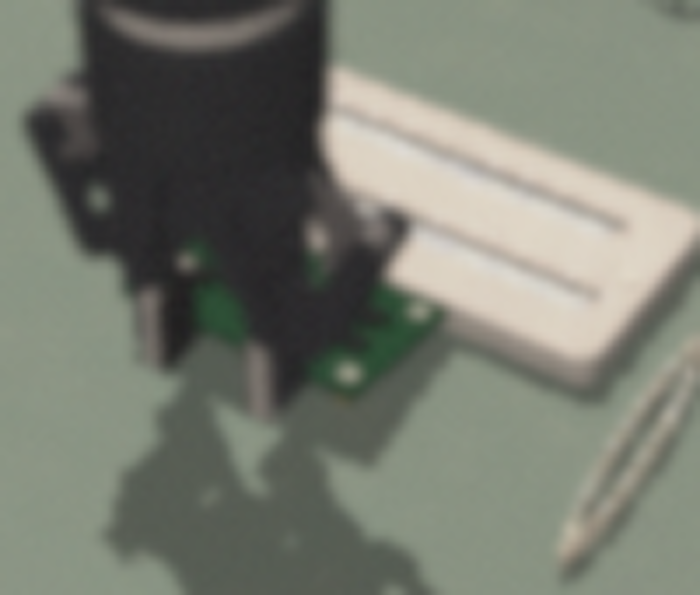

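The near edge has lifted: its shadow at (370,450) is well clear of the corner at (345,390), and the far edge is still against the jig. I'll continue along the arc.

>>> drive_tool(
  motion=[
    {"claw":0.4,"delta_pos":[-0.0011,0,-0.0038],"turn":[0,0,0]},
    {"claw":0.4,"delta_pos":[-0.0013,0,-0.0037],"turn":[0,0,0]},
    {"claw":0.4,"delta_pos":[-0.0015,0,-0.0037],"turn":[0,0,0]},
    {"claw":0.4,"delta_pos":[0,0,0],"turn":[0,0,0]},
  ],
)

```text
t: 9.0
ee_pos: [492.3, 41.0, 30.0]
tcp_rot: [0.038, -0.12, 0.992, 0.005]
ft_force: [-13.9, -5.7, 4.3]
finger_gap: 0.404
gripper_force: 7.7
```

>>> drive_tool(
  motion=[
    {"claw":0.4,"delta_pos":[-0.0013,0,-0.0032],"turn":[0,0,0]},
    {"claw":0.4,"delta_pos":[-0.0014,0,-0.0031],"turn":[0,0,0]},
    {"claw":0.4,"delta_pos":[-0.0016,0,-0.003],"turn":[0,0,0]},
    {"claw":0.4,"delta_pos":[0,0,0],"turn":[0,0,0]},
  ],
)

```text
t: 9.33
ee_pos: [496.3, 41.9, 40.1]
tcp_rot: [0.039, -0.12, 0.992, 0.005]
ft_force: [-14.6, -5.3, 7.8]
finger_gap: 0.4
gripper_force: 7.5
```

>>> drive_tool(
  motion=[
    {"claw":0.4,"delta_pos":[-0.0014,0,-0.0028],"turn":[0,0,0]},
    {"claw":0.4,"delta_pos":[-0.0017,0,-0.0027],"turn":[0,0,0]},
    {"claw":0.4,"delta_pos":[-0.0019,0,-0.0025],"turn":[0,0,0]},
    {"claw":0.4,"delta_pos":[-0.002,0,-0.0024],"turn":[0,0,0]},
    {"claw":0.4,"delta_pos":[0,0,0],"turn":[0,0,0]},
  ],
)

```text
t: 9.75
ee_pos: [505.3, 43.9, 52.0]
tcp_rot: [0.042, -0.121, 0.992, 0.005]
ft_force: [0.8, -0.1, -0.1]
finger_gap: 0.398
gripper_force: 0.0
```

Run:
```python
from h import *
a=ctrl.capture("scene");s=ctrl.get_state()
cv2.imwrite("pics/s5.png",cv2.resize(a[160:245,210:310],None,fx=7,fy=7,interpolation=cv2.INTER_CUBIC))
print(s["ee_pos"],s["ft_force"])
```

```text
[504.94095415  43.89921216  51.6795511 ] [ 0.15603206 -0.51195364  0.75376869]
```

View pics/s5.png

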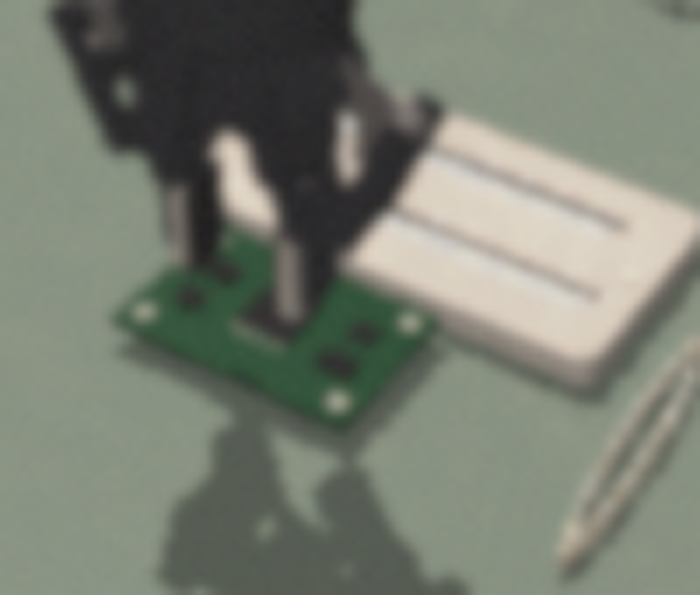

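The board slipped off the fingers and fell flat. It still butts against the jig, with its right far corner at (435,320). I eased off the forward push too much. I'll retry with the push kept on and more tool tilt once it is raised.

>>> drive_tool(
  motion=[
    {"claw":0.4,"delta_pos":[0.008,0,-0.0007],"turn":[0,0,0]},
    {"claw":0.4,"delta_pos":[0.01,0,-0.0007],"turn":[0,0,0]},
    {"claw":0.4,"delta_pos":[0.009,0,-0.0007],"turn":[0,0,0]},
    {"claw":0.4,"delta_pos":[0.001,0,0.012],"turn":[0,0,0]},
    {"claw":0.4,"delta_pos":[0.001,0,0.012],"turn":[0,0,0]},
    {"claw":0.4,"delta_pos":[0.001,0,0.012],"turn":[0,0,0]},
    {"claw":0.4,"delta_pos":[0.0006,0,0.006],"turn":[0,0,0]},
    {"claw":0.4,"delta_pos":[0,0,0],"turn":[0,0,0]},
    {"claw":0.4,"delta_pos":[0,0,0],"turn":[0,0,0]},
  ],
)

```text
t: 10.55
ee_pos: [477.8, 37.6, 7.9]
tcp_rot: [0.041, -0.121, 0.992, 0.005]
ft_force: [-0.2, 0.1, 0.2]
finger_gap: 0.399
gripper_force: 0.0
```

>>> drive_tool(
  motion=[
    {"claw":0.4,"delta_pos":[-0.003,0,0.0002],"turn":[0,0,0]},
    {"claw":0.4,"delta_pos":[-0.003,0,0.0002],"turn":[0,0,0]},
    {"claw":0.4,"delta_pos":[-0.003,0,0.0002],"turn":[0,0,0]},
    {"claw":0.4,"delta_pos":[-0.0015,0,0.0001],"turn":[0,0,0]},
    {"claw":0.4,"delta_pos":[-0.001,0,0],"turn":[0,0,0]},
    {"claw":0.4,"delta_pos":[-0.001,0,0],"turn":[0,0,0]},
    {"claw":0.4,"delta_pos":[0,0,0],"turn":[0,0,0]},
    {"claw":0.4,"delta_pos":[0,0,0],"turn":[0,0,0]},
  ],
)

```text
t: 11.22
ee_pos: [489.0, 40.1, 8.9]
tcp_rot: [0.04, -0.12, 0.992, 0.005]
ft_force: [-5.9, -3.1, 2.7]
finger_gap: 0.4
gripper_force: 3.2
```

>>> drive_tool(
  motion=[
    {"claw":0.4,"delta_pos":[-0.0009,0,-0.0007],"turn":[0,0,0]},
    {"claw":0.4,"delta_pos":[-0.0003,0,-0.001],"turn":[0,0,0]},
    {"claw":0.4,"delta_pos":[-0.0002,0,-0.001],"turn":[0,0,0]},
    {"claw":0.4,"delta_pos":[-0.0002,0,-0.001],"turn":[0,0,0]},
    {"claw":0.4,"delta_pos":[-0.0003,0,-0.0015],"turn":[0,0,0]},
    {"claw":0.4,"delta_pos":[-0.0003,0,-0.0015],"turn":[0,0,0]},
    {"claw":0.4,"delta_pos":[-0.0003,0,-0.0015],"turn":[0,0,0]},
    {"claw":0.4,"delta_pos":[-0.0004,0,-0.0015],"turn":[0,0,0]},
    {"claw":0.4,"delta_pos":[0,0,0],"turn":[0,0,0]},
  ],
)

```text
t: 11.97
ee_pos: [489.5, 40.3, 18.0]
tcp_rot: [0.038, -0.12, 0.992, 0.005]
ft_force: [-11.7, -5.7, 0.5]
finger_gap: 0.398
gripper_force: 5.8
```

>>> drive_tool(
  motion=[
    {"claw":0.4,"delta_pos":[-0.0004,0,-0.0013],"turn":[0,-0.05,0]},
    {"claw":0.4,"delta_pos":[-0.0005,0,-0.0013],"turn":[0,-0.05,0]},
    {"claw":0.4,"delta_pos":[-0.0006,0,-0.0013],"turn":[0,-0.05,0]},
    {"claw":0.4,"delta_pos":[0,0,0],"turn":[0,0,0]},
  ],
)

```text
t: 12.3
ee_pos: [489.9, 40.9, 21.2]
tcp_rot: [0.114, -0.119, 0.986, 0.014]
ft_force: [-11.8, -3.6, 2.4]
finger_gap: 0.398
gripper_force: 5.5
```

>>> drive_tool(
  motion=[
    {"claw":0.4,"delta_pos":[-0.0008,0,-0.0013],"turn":[0,-0.05,0]},
    {"claw":0.4,"delta_pos":[-0.0008,0,-0.0012],"turn":[0,-0.05,0]},
    {"claw":0.4,"delta_pos":[-0.0009,0,-0.0012],"turn":[0,-0.05,0]},
    {"claw":0.4,"delta_pos":[0,0,0],"turn":[0,0,0]},
  ],
)

```text
t: 12.63
ee_pos: [491.5, 41.5, 25.1]
tcp_rot: [0.188, -0.118, 0.975, 0.023]
ft_force: [-11.9, -2.5, 2.6]
finger_gap: 0.401
gripper_force: 5.2
```

>>> drive_tool(
  motion=[
    {"claw":0.4,"delta_pos":[-0.0015,0,-0.0021],"turn":[0,0,0]},
    {"claw":0.4,"delta_pos":[-0.0017,0,-0.002],"turn":[0,0,0]},
    {"claw":0.4,"delta_pos":[-0.0019,0,-0.0019],"turn":[0,0,0]},
    {"claw":0.4,"delta_pos":[0,0,0],"turn":[0,0,0]},
  ],
)

```text
t: 12.97
ee_pos: [497.5, 42.0, 35.9]
tcp_rot: [0.19, -0.119, 0.974, 0.023]
ft_force: [-1.0, -0.2, 0.1]
finger_gap: 0.398
gripper_force: 0.3
```

```bash
cat >> h.py <<'E'
def green():
    a=ctrl.capture("scene"); h=cv2.cvtColor(a,cv2.COLOR_BGR2HSV)
    m=((h[...,0]>60)&(h[...,0]<90)&(h[...,1]>110)).astype(np.uint8); m[:, :208]=0; m[:, 330:]=0; m[:150]=0; m[260:]=0
    n,l,s,c=cv2.connectedComponentsWithStats(m); 
    for i in range(1,n):
        if s[i][4]>15: print(s[i])
    ys,xs=np.nonzero(m)
    print("lowest",xs[ys.argmax()],ys.max(),"right",xs.max(),ys[xs.argmax()],"left",xs.min(),ys[xs.argmin()])
    return a
E
python3 - <<'E'
from h import *
a=green(); cv2.imwrite("pics/s6.png",cv2.resize(a[160:245,210:310],None,fx=7,fy=7,interpolation=cv2.INTER_CUBIC))
s=ctrl.get_state();print(s["ft_force"],s["ee_pos"])
E
```

```text
Traceback (most recent call last):
  File "h.py", line 17, in green
    print("lowest",xs[ys.argmax()],ys.max(),"right",xs.max(),ys[xs.argmax()],"left",xs.min(),ys[xs.argmin()])
                      ~~~~~~~~~^^
ValueError: attempt to get argmax of an empty sequence
```

Run:
```python
from h import *
b=cv2.resize(cv2.imread("pics/s5.png"),None,fx=1/7,fy=1/7,interpolation=cv2.INTER_AREA)
print(cv2.cvtColor(b,cv2.COLOR_BGR2HSV)[40:62:4,20:62:6].tolist())
a=ctrl.capture("scene"); cv2.imwrite("pics/s6.png",cv2.resize(a[160:245,210:310],None,fx=7,fy=7,interpolation=cv2.INTER_CUBIC))
```

```text
[[[53, 35, 131], [66, 72, 74], [65, 69, 63], [60, 52, 79], [165, 11, 48], [57, 49, 94], [16, 33, 172]], [[41, 37, 146], [66, 85, 72], [67, 92, 86], [15, 18, 57], [51, 29, 61], [68, 97, 84], [64, 69, 92]], [[62, 47, 82], [67, 100, 87], [67, 91, 87], [53, 38, 87], [67, 96, 82], [64, 58, 66], [66, 94, 84]], [[49, 29, 122], [57, 32, 88], [66, 89, 80], [67, 101, 86], [68, 88, 78], [63, 52, 59], [65, 74, 79]], [[49, 28, 147], [51, 29, 143], [54, 27, 95], [63, 62, 78], [67, 98, 86], [61, 61, 96], [50, 25, 93]], [[50, 26, 147], [48, 29, 147], [51, 27, 124], [49, 28, 102], [57, 32, 80], [58, 40, 77], [48, 29, 134]]]
```

View pics/s6.png

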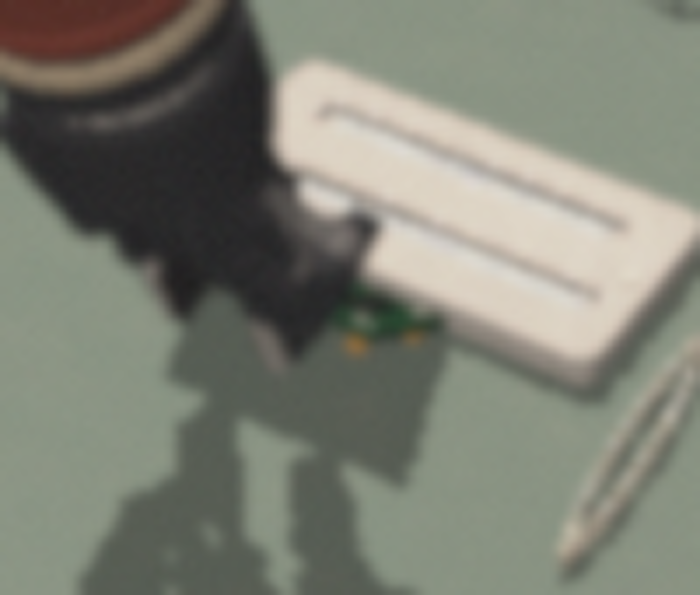

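The board is now up on the fingertips, tipped about 35°. Its brass standoffs show at (355,345) and (413,338), and the far edge is at the jig face. I'll keep pushing forward and up.

>>> drive_tool(
  motion=[
    {"claw":0.4,"delta_pos":[-0.0024,0,-0.0015],"turn":[0,0,0]},
    {"claw":0.4,"delta_pos":[-0.0026,0,-0.0014],"turn":[0,0,0]},
    {"claw":0.4,"delta_pos":[-0.0028,0,-0.0013],"turn":[0,0,0]},
    {"claw":0.4,"delta_pos":[-0.0029,0,-0.0012],"turn":[0,0,0]},
    {"claw":0.4,"delta_pos":[0,0,0],"turn":[0,0,0]},
  ],
)

```text
t: 13.48
ee_pos: [505.2, 43.9, 44.8]
tcp_rot: [0.19, -0.119, 0.974, 0.023]
ft_force: [-0.0, -0.2, 0.4]
finger_gap: 0.399
gripper_force: 0.1
```

```bash
sed -i 's/>110/>62/; s/>60)/>58)/' h.py
python3 - <<'E'
from h import *
a=green(); cv2.imwrite("pics/s7.png",cv2.resize(a[160:245,210:310],None,fx=7,fy=7,interpolation=cv2.INTER_CUBIC))
s=ctrl.get_state();print(s["ft_force"],s["ee_pos"],s["gripper_force"],s["joints"])
b=cv2.cvtColor(a,cv2.COLOR_BGR2HSV);m=(b[...,0]>10)&(b[...,0]<28)&(b[...,1]>90);m[:,:230]=0;m[:,300:]=0;m[:180]=0;m[240:]=0
print("brass",np.argwhere(m)[:,::-1].tolist()[:30])
E
```

```text
Traceback (most recent call last):
  File "h.py", line 17, in green
    print("lowest",xs[ys.argmax()],ys.max(),"right",xs.max(),ys[xs.argmax()],"left",xs.min(),ys[xs.argmin()])
                      ~~~~~~~~~^^
ValueError: attempt to get argmax of an empty sequence
```

Run:
```python
from h import *
s5=cv2.resize(cv2.imread("pics/s5.png"),(100,85),interpolation=cv2.INTER_AREA)
a=ctrl.capture("scene")[160:245,210:310]; cv2.imwrite("pics/s7.png",cv2.resize(a,None,fx=7,fy=7,interpolation=cv2.INTER_CUBIC))
for n,i in(("flat",s5),("held",cv2.resize(cv2.imread("pics/s6.png"),(100,85),interpolation=cv2.INTER_AREA)),("now",a)):
    b=cv2.cvtColor(i,cv2.COLOR_BGR2HSV);g=(b[...,0]>58)&(b[...,0]<90)&(b[...,1]>62);m=(b[...,0]>8)&(b[...,0]<28)&(b[...,1]>80)&(b[...,2]>60);m[:,:40]=0;m[:35]=0
    print(n,g.sum(),np.argwhere(m)[:,::-1].tolist()[:25])
```

```text
flat 412 []
held 20 [[59, 47], [49, 48], [50, 48], [51, 48], [58, 48], [59, 48], [49, 49], [50, 49], [51, 49], [52, 49], [50, 50], [51, 50]]
now 0 [[51, 43], [52, 43], [53, 43], [51, 44], [52, 44], [53, 44], [54, 44], [51, 45], [52, 45], [53, 45], [58, 45], [59, 45], [52, 46], [57, 46], [58, 46], [59, 46], [60, 46], [57, 47], [58, 47], [59, 47], [60, 47], [58, 48], [59, 48]]
```

>>> drive_tool(
  motion=[
    {"claw":0.4,"delta_pos":[-0.003,0,-0.001],"turn":[0,0,0]},
    {"claw":0.4,"delta_pos":[-0.0032,0,-0.0008],"turn":[0,0,0]},
    {"claw":0.4,"delta_pos":[-0.0033,0,-0.0006],"turn":[0,0,0]},
    {"claw":0.4,"delta_pos":[-0.0034,0,-0.0004],"turn":[0,0,0]},
    {"claw":0.4,"delta_pos":[-0.0034,0,-0.0002],"turn":[0,0,0]},
    {"claw":0.4,"delta_pos":[0,0,0],"turn":[0,0,0]},
  ],
)

```text
t: 14.08
ee_pos: [518.8, 47.3, 53.4]
tcp_rot: [0.189, -0.119, 0.974, 0.023]
ft_force: [0.0, 0.8, 0.4]
finger_gap: 0.401
gripper_force: 0.1
```

```bash
cat >> h.py <<'E'
def brass():
    a=ctrl.capture("scene"); b=cv2.cvtColor(a,cv2.COLOR_BGR2HSV)
    g=((b[...,0]>58)&(b[...,0]<90)&(b[...,1]>62))[150:245,205:330].sum()
    m=((b[...,0]>8)&(b[...,0]<28)&(b[...,1]>80)&(b[...,2]>60)).astype(np.uint8); m[:,:205]=0;m[:,320:]=0;m[:160]=0;m[245:]=0
    n,l,s,c=cv2.connectedComponentsWithStats(m); s7=ctrl.get_state()
    print("green",g,"brass",[(c[i].round(1).tolist(),int(s[i][4])) for i in range(1,n) if s[i][4]>2]); print(s7["ee_pos"],s7["ft_force"],s7["t"])
    return a
def so(th,z0=6):  # project standoff ends for tilt th, far lower corner pivot on jig face
    a=np.radians(14); X=np.array([np.cos(a),np.sin(a),0]);Y=np.array([-np.sin(a),np.cos(a),0]);Z=np.array([0,0,1.])
    piv=np.array([557+9,41+3,0])+Z*z0  
    out=[]
    for x in(-24,24):
        r=(x-33)*(np.cos(th)*X-np.sin(th)*Z)-6*(np.sin(th)*X+np.cos(th)*Z)
        out.append(proj("scene",piv+r-40*Y).tolist())
    return out
E
python3 - <<'E'
from h import *
a=brass(); cv2.imwrite("pics/s7.png",cv2.resize(a[150:245,200:320],None,fx=6,fy=6,interpolation=cv2.INTER_CUBIC))
for t in(.5,.7,.9,1.1,1.3,1.5): print(t,so(t))
E
```

```text
green 17 brass [([242.5, 193.5], 4), ([264.8, 198.5], 18), ([269.3, 205.5], 14)]
[518.35346533  47.34497682  53.13150918] [-0.7988008   0.1325458   0.15635131] 14.1333
0.5 [[267.0, 213.0], [275.4, 210.0]]
0.7 [[268.4, 208.5], [275.5, 209.3]]
0.9 [[270.3, 203.9], [275.6, 208.6]]
1.1 [[272.4, 199.5], [275.9, 207.8]]
1.3 [[274.8, 195.4], [276.2, 206.9]]
1.5 [[277.2, 191.8], [276.5, 206.1]]
```

>>> drive_tool(
  motion=[
    {"claw":0.4,"delta_pos":[-0.0039,0,0.0009],"turn":[0,0,0]},
    {"claw":0.4,"delta_pos":[-0.0039,0,0.0009],"turn":[0,0,0]},
    {"claw":0.4,"delta_pos":[-0.0039,0,0.001],"turn":[0,0,0]},
    {"claw":0.4,"delta_pos":[-0.0039,0,0.001],"turn":[0,0,0]},
    {"claw":0.4,"delta_pos":[-0.0039,0,0.001],"turn":[0,0,0]},
    {"claw":0.4,"delta_pos":[0,0,0],"turn":[0,0,0]},
  ],
)

```text
t: 14.63
ee_pos: [538.0, 52.1, 55.9]
tcp_rot: [0.189, -0.119, 0.974, 0.023]
ft_force: [0.1, 0.1, 0.4]
finger_gap: 0.397
gripper_force: 0.1
```

Run:
```python
from h import *
a=brass(); cv2.imwrite("pics/s8.png",cv2.resize(a[150:245,200:320],None,fx=6,fy=6,interpolation=cv2.INTER_CUBIC))
```

```text
green 168 brass [([242.7, 192.5], 14), ([268.6, 192.2], 19), ([269.5, 204.5], 16)]
[537.57232153  52.16828545  55.73459846] [-0.43791713  0.35699239  0.35063572] 14.6833
```

>>> drive_tool(
  motion=[
    {"claw":0.4,"delta_pos":[-0.0035,0,0.001],"turn":[0,0,0]},
    {"claw":0.4,"delta_pos":[-0.0035,0,0.001],"turn":[0,0,0]},
    {"claw":0.4,"delta_pos":[-0.0035,0,0.001],"turn":[0,0,0]},
    {"claw":0.4,"delta_pos":[-0.0035,0,0.001],"turn":[0,0,0]},
    {"claw":0.4,"delta_pos":[0,0,0],"turn":[0,0,0]},
  ],
)

```text
t: 15.1
ee_pos: [552.1, 55.6, 57.5]
tcp_rot: [0.189, -0.119, 0.974, 0.023]
ft_force: [0.1, 0.9, 0.0]
finger_gap: 0.398
gripper_force: 0.0
```

Run:
```python
from h import *
a=brass(); cv2.imwrite("pics/s9.png",cv2.resize(a[140:245,200:330],None,fx=6,fy=5.7,interpolation=cv2.INTER_CUBIC))
```

```text
green 321 brass [([271.9, 187.9], 22), ([242.8, 192.2], 11), ([270.0, 204.2], 19)]
[551.66296093  55.56851242  57.33752773] [-0.77790919  0.63720705  0.41279858] 15.15
```

>>> drive_tool(
  motion=[
    {"claw":0.4,"delta_pos":[-0.0035,0,0.0012],"turn":[0,0,0]},
    {"claw":0.4,"delta_pos":[-0.0035,0,0.0012],"turn":[0,0,0]},
    {"claw":0.4,"delta_pos":[-0.0035,0,0.0012],"turn":[0,0,0]},
    {"claw":0.4,"delta_pos":[-0.0035,0,0.0012],"turn":[0,0,0]},
    {"claw":0.4,"delta_pos":[-0.0035,0,0.0012],"turn":[0,0,0]},
    {"claw":0.4,"delta_pos":[0,0,0],"turn":[0,0,0]},
  ],
)

```text
t: 15.65
ee_pos: [570.0, 60.0, 58.4]
tcp_rot: [0.189, -0.118, 0.974, 0.023]
ft_force: [-0.4, -0.7, -0.1]
finger_gap: 0.401
gripper_force: 0.0
```

Run:
```python
from h import *
a=brass(); cv2.imwrite("pics/s10.png",cv2.resize(a[140:245,200:330],None,fx=6,fy=5.7,interpolation=cv2.INTER_CUBIC))
```

```text
green 456 brass [([242.9, 189.0], 14), ([279.5, 190.3], 12), ([270.0, 200.7], 13)]
[569.56590107  60.00161097  58.23749113] [-0.2125062   0.45026706  0.10970824] 15.7
```

View pics/s10.png

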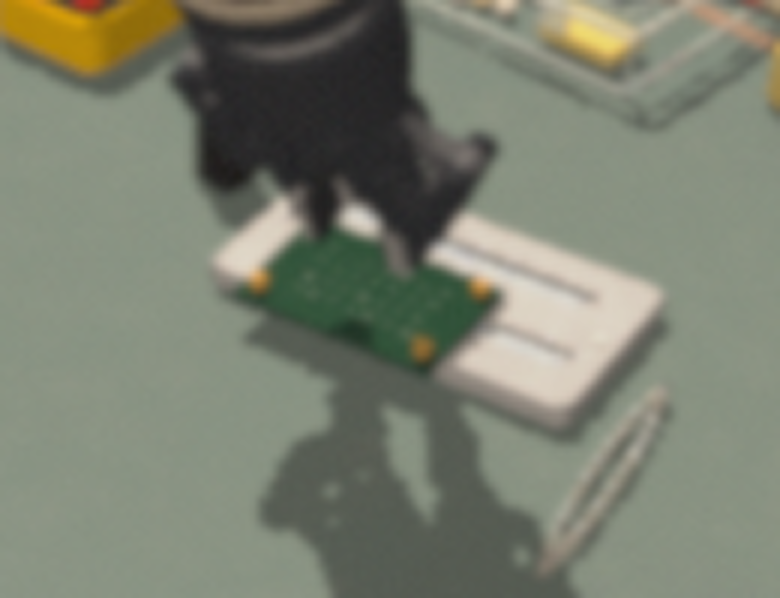

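The board has flipped, with its standoffs up at (260,280), (480,290) and (422,348). It lies on the plate and overhangs the front by about 10 mm. Next I back off, straighten the tool, find its height by touching the table, and push.

>>> drive_tool(
  motion=[
    {"claw":0.4,"delta_pos":[0.0105,0,-0.0042],"turn":[0,0,0]},
    {"claw":0.4,"delta_pos":[0.0105,0,-0.0042],"turn":[0,0,0]},
    {"claw":0.4,"delta_pos":[0.0105,0,-0.0042],"turn":[0,0,0]},
    {"claw":0.4,"delta_pos":[0.0105,0,-0.0042],"turn":[0,0,0]},
    {"claw":0.4,"delta_pos":[0.009,0,-0.0036],"turn":[0,0,0]},
    {"claw":0.4,"delta_pos":[0,0,0],"turn":[0,0.095,0]},
    {"claw":0.4,"delta_pos":[0,0,0],"turn":[0,0.095,0]},
    {"claw":0.4,"delta_pos":[0,0,0],"turn":[0,0.095,0]},
    {"claw":0.4,"delta_pos":[0,0,0],"turn":[0,0.095,0]},
    {"claw":0.4,"delta_pos":[0,0,0],"turn":[0,0,0]},
    {"claw":0.4,"delta_pos":[0,0,0],"turn":[0,0,0]},
  ],
)

```text
t: 16.62
ee_pos: [515.7, 47.2, 56.6]
tcp_rot: [0.007, -0.121, 0.993, 0.002]
ft_force: [-0.4, -0.5, 0.5]
finger_gap: 0.401
gripper_force: 0.0
```

Run:
```python
from h import *
a=brass(); print(ctrl.get_state()["tcp_rot"])
b=cv2.cvtColor(a,cv2.COLOR_BGR2HSV)
m=((b[...,0]>8)&(b[...,0]<28)&(b[...,1]>80)&(b[...,2]>60)).astype(np.uint8); m[:,:230]=0;m[:,300:]=0;m[:160]=0;m[245:]=0
n,l,s,c=cv2.connectedComponentsWithStats(m)
R=np.array([np.cos(np.radians(14)),np.sin(np.radians(14))]);L=np.array([-R[1],R[0]])
for i in range(1,n):
    if s[i][4]>4:
        w=ray("scene",c[i],22)[:2]; d=w-[568.6,43.8]; print(c[i].round(1),w,"jig x from front, y",(d@R).round(1),(d@L).round(1))
s=ctrl.get_state()["ee_pos"][:2]-[568.6,43.8]; print("tcp",s@R,s@L)
```

```text
green 297 brass [([279.4, 190.4], 13), ([270.0, 200.5], 16)]
[515.54843858  47.09673683  57.50238276] [0.12105242 0.34132005 0.25817798] 16.6667
[ 0.00845188 -0.12077923  0.99264165  0.00187075]
[279.4 190.4] [610.7  34.2] jig x from front, y 38.5 -19.5
[270.  200.5] [565.7  22.9] jig x from front, y -7.9 -19.6
tcp -50.67815050027402 16.033143958311566
```

>>> drive_tool(
  motion=[
    {"claw":0.4,"delta_pos":[0,0.004,0.015],"turn":[0,0,0]},
    {"claw":0.4,"delta_pos":[0,0,0.015],"turn":[0,0,0]},
    {"claw":0.4,"delta_pos":[0,0,0.014],"turn":[0,0,0]},
    {"claw":0.4,"delta_pos":[0,0,0.005],"turn":[0,0,0]},
    {"claw":0.4,"delta_pos":[0,0,0],"turn":[0,0,0]},
    {"claw":0.4,"delta_pos":[0,0,0],"turn":[0,0,0]},
  ],
)

```text
t: 17.17
ee_pos: [515.8, 50.8, 10.5]
tcp_rot: [0.01, -0.12, 0.993, 0.001]
ft_force: [-0.3, 0.6, -0.3]
finger_gap: 0.4
gripper_force: 0.0
```

>>> drive_tool(
  motion=[
    {"claw":0.4,"delta_pos":[0,0,0.0015],"turn":[0,0,0]},
    {"claw":0.4,"delta_pos":[0,0,0],"turn":[0,0,0]},
    {"claw":0.4,"delta_pos":[0,0,0],"turn":[0,0,0]},
  ],
)

```text
t: 17.42
ee_pos: [516.2, 50.8, 8.5]
tcp_rot: [0.009, -0.121, 0.993, 0.001]
ft_force: [-0.4, 0.6, -0.7]
finger_gap: 0.397
gripper_force: 0.0
```

>>> drive_tool(
  motion=[
    {"claw":0.4,"delta_pos":[0,0,0.0015],"turn":[0,0,0]},
    {"claw":0.4,"delta_pos":[0,0,0],"turn":[0,0,0]},
    {"claw":0.4,"delta_pos":[0,0,0],"turn":[0,0,0]},
  ],
)

```text
t: 17.67
ee_pos: [516.4, 50.8, 7.2]
tcp_rot: [0.009, -0.121, 0.993, 0.001]
ft_force: [-1.7, -0.2, 7.6]
finger_gap: 0.404
gripper_force: 3.9
```

>>> drive_tool(
  motion=[
    {"claw":0.4,"delta_pos":[0,0,-0.008],"turn":[0,0,0]},
    {"claw":0.4,"delta_pos":[0,0,-0.0075],"turn":[0,0,0]},
    {"claw":0.4,"delta_pos":[0,0,0],"turn":[0,0,0]},
    {"claw":0.4,"delta_pos":[-0.006,0,0],"turn":[0,0,0]},
    {"claw":0.4,"delta_pos":[-0.004,0,0],"turn":[0,0,0]},
    {"claw":0.4,"delta_pos":[-0.003,0,0],"turn":[0,0,0]},
    {"claw":0.4,"delta_pos":[-0.002,0,0],"turn":[0,0,0]},
    {"claw":0.4,"delta_pos":[0,0,0],"turn":[0,0,0]},
    {"claw":0.4,"delta_pos":[0,0,0],"turn":[0,0,0]},
  ],
)

```text
t: 18.42
ee_pos: [529.9, 54.5, 21.7]
tcp_rot: [0.008, -0.121, 0.993, 0.001]
ft_force: [0.1, 0.2, -0.6]
finger_gap: 0.399
gripper_force: 0.0
```

>>> drive_tool(
  motion=[
    {"claw":0.4,"delta_pos":[-0.0025,0,0],"turn":[0,0,0]},
    {"claw":0.4,"delta_pos":[-0.0025,0,0],"turn":[0,0,0]},
    {"claw":0.4,"delta_pos":[-0.0025,0,0.0001],"turn":[0,0,0]},
    {"claw":0.4,"delta_pos":[-0.0025,0,0],"turn":[0,0,0]},
    {"claw":0.4,"delta_pos":[-0.0025,0,0.0001],"turn":[0,0,0]},
    {"claw":0.4,"delta_pos":[-0.0025,0,0],"turn":[0,0,0]},
    {"claw":0.4,"delta_pos":[-0.0025,0,0.0001],"turn":[0,0,0]},
    {"claw":0.4,"delta_pos":[0,0,0],"turn":[0,0,0]},
  ],
)

```text
t: 19.08
ee_pos: [547.5, 58.7, 22.0]
tcp_rot: [0.009, -0.121, 0.993, 0.001]
ft_force: [0.4, 0.8, -0.1]
finger_gap: 0.402
gripper_force: 0.0
```

```bash
cat >> h.py <<'E'
def bp():
    a=ctrl.capture("scene");b=cv2.cvtColor(a,cv2.COLOR_BGR2HSV)
    m=((b[...,0]>8)&(b[...,0]<28)&(b[...,1]>80)&(b[...,2]>60)).astype(np.uint8); m[:,:230]=0;m[:,300:]=0;m[:150]=0;m[245:]=0
    n,l,s,c=cv2.connectedComponentsWithStats(m)
    R=np.array([np.cos(np.radians(14)),np.sin(np.radians(14))]);L=np.array([-R[1],R[0]])
    for i in range(1,n):
        if s[i][4]>3:
            d=ray("scene",c[i],22)[:2]-[568.6,43.8]; print(c[i].round(1),s[i][4],"jig x from front, y",(d@R).round(1),(d@L).round(1))
    q=ctrl.get_state();s=q["ee_pos"][:2]-[568.6,43.8]; print("tcp",s@R,s@L,q["ft_force"]);return a
E
python3 -c "
from h import *
bp()"
```

```text
[298.2 150.2] 4 jig x from front, y 227.5 24.6
[282. 188.] 11 jig x from front, y 50.5 -20.4
[272.5 198. ] 16 jig x from front, y 3.6 -20.0
tcp -17.059006304780016 19.598512781029676 [ 0.27215339 -0.36180268 -0.31403774]
```

>>> drive_tool(
  motion=[
    {"claw":0.4,"delta_pos":[-0.0025,0,0],"turn":[0,0,0]},
    {"claw":0.4,"delta_pos":[-0.0025,0,0.0001],"turn":[0,0,0]},
    {"claw":0.4,"delta_pos":[-0.0025,0,0],"turn":[0,0,0]},
    {"claw":0.4,"delta_pos":[-0.0025,0,0.0001],"turn":[0,0,0]},
    {"claw":0.4,"delta_pos":[-0.0025,0,0],"turn":[0,0,0]},
    {"claw":0.4,"delta_pos":[-0.0025,0,0.0001],"turn":[0,0,0]},
    {"claw":0.4,"delta_pos":[-0.0025,0,0],"turn":[0,0,0]},
    {"claw":0.4,"delta_pos":[-0.0025,0,0],"turn":[0,0,0]},
    {"claw":0.4,"delta_pos":[0,0,0],"turn":[0,0,0]},
  ],
)

```text
t: 19.88
ee_pos: [567.0, 63.5, 22.2]
tcp_rot: [0.009, -0.121, 0.993, 0.001]
ft_force: [0.4, 0.3, 0.3]
finger_gap: 0.399
gripper_force: 0.0
```

>>> drive_tool(
  motion=[
    {"claw":0.4,"delta_pos":[0.004,0,0],"turn":[0,0,0]},
    {"claw":0.4,"delta_pos":[0.01,0,0],"turn":[0,0,0]},
    {"claw":0.4,"delta_pos":[0.02,0,-0.005],"turn":[0,0,0]},
    {"claw":0.4,"delta_pos":[0.02,0,-0.03],"turn":[0,0,0]},
    {"claw":0.4,"delta_pos":[0.02,0,-0.03],"turn":[0,0,0]},
    {"claw":0.4,"delta_pos":[0.02,0,-0.03],"turn":[0,0,0]},
    {"claw":0.4,"delta_pos":[0.01,0,-0.03],"turn":[0,0,0]},
    {"claw":0.4,"delta_pos":[0,0,0],"turn":[0,0,0]},
    {"claw":0.4,"delta_pos":[0,0,0],"turn":[0,0,0]},
  ],
)

```text
t: 20.63
ee_pos: [464.3, 37.5, 147.3]
tcp_rot: [0.01, -0.12, 0.993, 0.001]
ft_force: [0.7, -0.8, -0.5]
finger_gap: 0.4
gripper_force: 0.0
```

```bash
python3 -c "
from h import *
a=bp();t=ctrl.capture('top')
c=cv2.resize(a[140:245,190:330],None,fx=5,fy=5,interpolation=cv2.INTER_CUBIC)[:, :400]
d=cv2.resize(t[105:210,195:285],(400,525),interpolation=cv2.INTER_CUBIC)
c=cv2.resize(a[140:245,228:308],(400,525),interpolation=cv2.INTER_CUBIC)
cv2.imwrite('pics/fin.png',np.hstack([c,d]))"
```

```text
[259.5 173.2] 10 jig x from front, y 70.4 59.3
[249.8 182.4] 12 jig x from front, y 22.9 59.3
[285.7 184.1] 12 jig x from front, y 69.6 -20.5
[276.4 193.9] 17 jig x from front, y 22.5 -20.1
tcp -103.24505877491241 19.524436246963017 [ 0.32418679  0.06700369 -0.40578643]
```

View pics/fin.png

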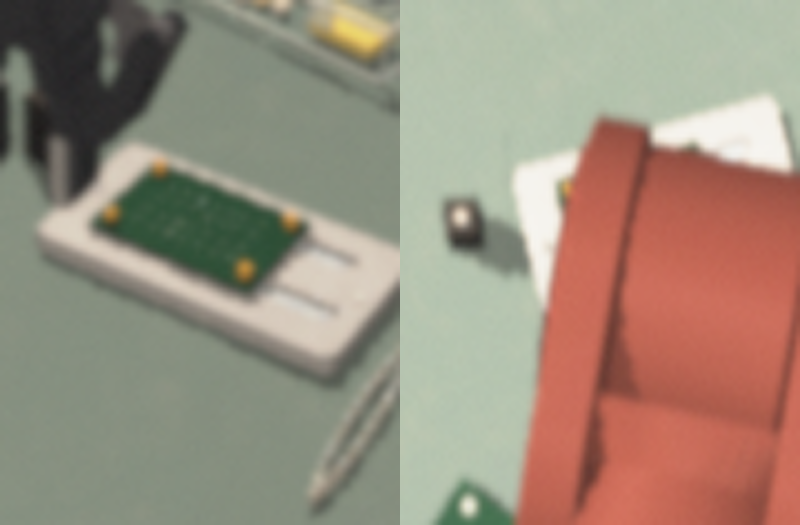

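The board lies square on the plate with all four standoffs up, at (160,167), (112,213), (290,220) and (245,268). Nothing overhangs, and the fingers are clear. I'm handing in.

```bash
python3 -c "
from bench import ctrl
print(ctrl.finish_job())"
```

```text
the job is handed in; nothing more can be done
None
```

The board lies flipped on the jig plate, standoffs up, square and without overhang; it slipped back flat once before going over, the fingers are clear, and the job was handed in at about 21 s (no verdict was returned).

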